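# Hold a spring clip gaping over the edge of a sample panel

### The job

First turn the red-knobbed lever of the tilting stand until its white sample panel stands upright. Then squeeze the handles of the orange spring clip, take it off its rail, and hold it wide open (jaws at least 20 mm apart) with the panel's top edge between the jaws at the blue stripe, at least 10 mm inside them, touching nothing, so that I can slip a template in. Finish there, still holding the clip squeezed open in the gripper, and don't bump the panel with the clip or disturb the tape measure, the red tape roll and the pedal.

Things in the scene. Friction and masses are not known exactly. Their poses are not given: they have to be found in the camera images.
- stand: Fixed tilting stand: wooden base 120 x 200 x 14 mm, origin at the centre of its underside, with two grey ears that carry an axle along its y axis 40 mm above its origin. Its x axis points away from the robot, square to the upright panel. It is turned up to 0.3 rad about the vertical.
- panel (a joint): Angle of the panel with its lever about the stand's axle: 0 = upright, negative = top leaning towards the robot (where it starts, -0.35 to -0.7), positive = leaning away; range -0.9 to 0.5. It has a stiff friction hinge (0.3 N m, about 2 N at the knob) and stays where it is left.
- axle (a point): Middle of the panel's hinge axle, 40 mm above the bench. Turns with the panel; y lies along the axle.
- panel_edge (a point): Middle of the top edge of the white panel (160 mm wide along y, 4 mm thick along x, 110 mm from axle to top edge), where the 50 mm wide blue stripe ends. Turns with the panel: z points up in the panel's plane, x is square to its face.
- lever_knob (a point): Centre of the red barrel knob (22 mm diameter, 26 mm long along the axle) on the lever: 145 mm from the axle, 125 mm from the panel's middle towards -y of the stand, 35 mm above the panel's top edge and 45 mm outside its side. An 8 mm rod runs from knob to axle. Pinched on its flat ends it can turn between the fingers.
- rail: Fixed parking rail for the clip: wooden base 90 x 80 x 14 mm, origin at the centre of its underside, with an upright aluminium strip 60 mm long (x), 5 mm thick (y), its top 70 mm above the bench.
- clip: Orange spring clip of about 0.1 kg, 24 mm wide; it starts clamped upright on the rail, jaws down, handles up. Origin on its pivot, 78 mm above the bench at the start; x along the pivot, y the direction in which jaws and handles spread, z up. These axes belong to the +y half: squeezed fully, each half turns about 0.3 rad.
- clip_grip (a point): Where to squeeze, fingers closing along the clip's y: midway between the handles' ends while closed, 48 mm above the pivot. The ends are black round bars (12 mm diameter, 26 mm long along x), 56 mm apart over their outsides when closed, about 25 mm when squeezed fully.
- clip_jaw (a joint): Opening angle of the clip: about 0 closed on the rail, 0.62 at its stop. The tips stand about 6 mm + 48 mm x angle apart (35 mm at the stop). The spring needs about 5 N on the handles to begin and 11 N at the stop; a firmer grip just holds it there. Squeezing raises the handle ends up to 5 mm relative to the pivot.
- jaw_tip_a (a point): Lower end of the inner face of the jaw on the clip's +y side, 48 mm below the pivot when closed. The spring coil reaches 8 mm below the pivot, which leaves a throat 40 mm deep between the jaws.
- jaw_tip_b (a point): Lower end of the inner face of the jaw on the clip's -y side.
- tape_measure: Bystander: yellow and black tape measure, 69 x 91 x 35 mm, origin under its centre. Behind it a fixed bicycle stands upside down: travel with the hand drawn back towards the robot to stay clear of it.
- red_tape: Bystander: roll of red tape, 60 mm diameter, 17 mm high, origin under its centre.
- pedal: Bystander: black bicycle pedal, 62 x 112 x 22 mm, origin under its centre.
Things that resemble listed ones, but are neither listed nor needed, are in the scene too. Of the things that look like the rail, take the one that is farthest from the robot's base at the start.

How it is judged:
By the outcome, as a careful person would: the job done as asked, in the order asked, and still so for the second after the job is handed in, while the arm keeps its last pose, push and grip.
It also fails if it takes over 61 s, if anything falls off the work surface, if the arm or the gripper's body presses on something with over 40 N, if the wrist force passes 120 N, or if a joint passes its speed limit or range.

### The arm

A 6-joint arm with a two-finger parallel gripper is mounted at the origin on a cart in front of the work surface, level with it; the furniture and walls round the work are solid. World frame = base frame: x ahead of the robot, y to its left, z up, the work surface at z = 0. Lengths are in mm, angles in rad, forces in N, time in s.
With the tool pointing down it reaches from about 350 to 875 mm from the base axis. Payload 4.2 kg.
Tool frame: the origin (TCP) lies midway between the tips of the shut fingers; the grasp point (between the pads) lies 19 mm behind it (tcp_to_grasp is the distance from the TCP to the grasp point, in mm); z points along the fingers, y is the line along which they close (so a half turn about z gives the same grasp; the last joint's range is limited). The gripper opens to 85 mm and grips with 20 to 120 N. Pads are 22 mm wide; open, the fingers measure 114 mm over their backs; the gripper's body (76 mm by 85 mm) begins 54 mm behind the grasp point. The pads swing forward as they close: fully open they stand 13 mm farther back than shut.
Start: joints at [1.533, 0.385, 0.008, 0, -1.194, -0.259], TCP at [182.756, 597.662, 231.312] pointing down, gripper open.
Joint ranges: [-3.14, 3.14], [-1.21, 2.06], [-1.07, 1.41], [-3.16, 2.05], [-2.99, -0.16], [-3.1, 3.1]. Speed limits (rad/s): [2.79, 2.79, 3.14, 3.14, 3.14, 3.14].

### API

Orientations are given as a unit quaternion [x, y, z, w].
In Python, from bench import read_state, get_image, job_done, tcp_to_grasp gives the robot as it stands.
- The arm moves only by the tool jog_arm, never from a script. Its argument "plan" is a list of rows, each a list of 3 entries, a list of its own where there are three numbers: the finger opening in mm, from 0 to 85.4, then the shift along the tool's x, y, z as a fraction of full scale, then the turn, a rotation vector about the tool's x, y, z as a fraction of full scale. A call has 1 to 10 rows; each row is the pose to reach, as a shift and turn from the pose commanded when the call began, along the tool's axes at that moment; what a row does not reach only later rows make up. Full scale, the value 1, is 0.1 m for a shift and 60 degrees for a turn. A row lasts 1/8 s, in which the tool goes at most 62.5 mm and 10.7 degrees, less where a joint would pass 70% of its speed; a pose out of reach is approached as far as the arm can. A call with a number of a shift or a turn outside -1 to 1 is refused whole. A call with a gripper value outside its range is refused whole. The fingers move at their own pace and stop on an object; the grip force is fixed at half the most. Time passes only in rows, so rows that repeat a pose let the fingers close. It gives the time, the measured TCP pose, the force, the opening and the grip force at its end, in the units of the state.
- read_state(): the state, without advancing time (a new reading comes with each control period).
- get_image(name): name is "scene" or "side" or "wrist"; returns a dict with "img" (384x512x3 uint8, red, green, blue), "range_z" (384x512 float32, mm along the optical axis (not along the pixel's ray), 0 where there is no reading), "intrinsics" (3x3 intrinsics, pixels), "extrinsics" (4x4, takes a point from camera to world coordinates); the wrist camera has in their place "tool_from_camera" (4x4, takes a point from camera to tool coordinates, whose origin is the TCP and whose axes are the flange's). Camera axes: x right, y down, z forward; pixel columns grow to the right and rows downward; lengths in mm; the calibration is good to about 2 mm. A picture is of the moment at which its call begins: read the wrist's pose just before it.
- job_done(): hands the job in; it is judged then, once.
The state is a dict: "clock": time; "joints": joint angles; "joint_vel": joint speeds; "joint_efforts": joint torques, N m; "position": TCP position; "ee_rot": TCP orientation; "contact_force": force on the tool from outside, world axes, zero at the start; "wrist_torque": the same for the moment, N m; "gripper_width": finger opening in mm; "grasp_force": force on a finger pad.
Only numpy, scipy, OpenCV 4.12 (cv2) and the standard library are available. Lean on these libraries where they do the work, as an engineer would, in place of code of your own. Each camera call takes 0.05 s, during which the arm holds its last target. There are 200 camera calls.

## Working session

There is one attempt and no reset: what is moved stays moved. The work goes in short steps, Python scripts to look and compute and a tool call to move; the robot and the scene stay as the last step left them, time stands still between calls to the robot, and variables do not carry over. Pictures are saved under pics/ and viewed, at most 10 in all, crops included, and the job is handed in when it is done.

Besides the shell and the picture viewer there is one more tool, called after "Emit:" as name(argument=value, ...) on one line, values as JSON. jog_arm: Moves the arm, as the interface text tells. Its arguments: {"type":"object","properties":{"plan":{"type":"array"}},"required":["plan"]}

```bash
mkdir -p pics; ls; python3 - <<'E'
from bench import *
import cv2,numpy as np
print(read_state()); print(tcp_to_grasp)
for n in("scene","side"):
    d=get_image(n); np.savez(f"{n}0.npz",**d); cv2.imwrite(f"pics/{n}0.png",d["img"][:,:,::-1]); print(d["extrinsics"],d["intrinsics"])
a=cv2.imread("pics/scene0.png");b=cv2.imread("pics/side0.png")
cv2.imwrite("pics/s0.png",cv2.resize(a,(800,600)))
cv2.imwrite("pics/d0.png",cv2.resize(b,(800,600)))
E
```

```text
pics
{'clock': 0.0, 'joints': array([ 1.53258359e+00,  3.85520820e-01,  6.59381931e-03, -5.31536522e-04,
       -1.19401102e+00, -2.58599544e-01]), 'joint_vel': array([ 5.69058837e-04,  1.48496033e-03, -7.27386272e-04, -7.63988097e-04,
        6.15293488e-05, -1.27744540e-03]), 'joint_efforts': array([-9.24878404e-04, -3.92292023e+01,  1.88399345e+01,  4.18623984e+00,
       -4.69921360e-03, -1.76374542e-06]), 'position': array([182.59723912, 597.09545573, 230.2258162 ]), 'ee_rot': array([ 9.88992905e-01, -1.47958864e-01, -1.27760826e-04,  1.09151436e-03]), 'contact_force': array([-0.32291601,  0.06172742,  0.34999618]), 'wrist_torque': array([-0.00688173, -0.04199065, -0.02818213]), 'grasp_force': 0.0, 'gripper_width': 84.96676591698495}
18.700000000000003
[[ 4.38474060e-01 -4.91261121e-01  7.52597509e-01 -5.31750916e+02]
 [-8.98432613e-01 -2.17554938e-01  3.81429795e-01 -5.55293996e+02]
 [-2.36503241e-02 -8.43405217e-01 -5.36757209e-01  8.85312998e+02]
 [ 0.00000000e+00  0.00000000e+00  0.00000000e+00  1.00000000e+00]] [[479.69670356   0.         268.58652094]
 [  0.         479.69670356 190.9121766 ]
 [  0.           0.           1.        ]]
[[ 8.59715361e-01 -3.42191267e-01  3.79202631e-01  1.26700877e+02]
 [-5.10717001e-01 -5.86935798e-01  6.28231258e-01 -7.03286136e+02]
 [ 7.59234864e-03 -7.33765293e-01 -6.79360619e-01  8.79569237e+02]
 [ 0.00000000e+00  0.00000000e+00  0.00000000e+00  1.00000000e+00]] [[422.39219375   0.         252.52780043]
 [  0.         422.39219375 190.60151181]
 [  0.           0.           1.        ]]
```

View pics/s0.png

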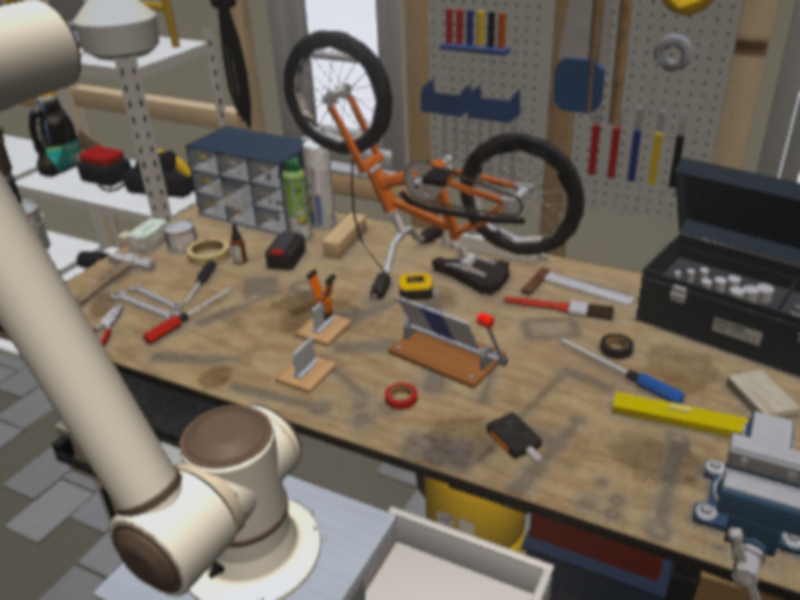

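View pics/d0.png

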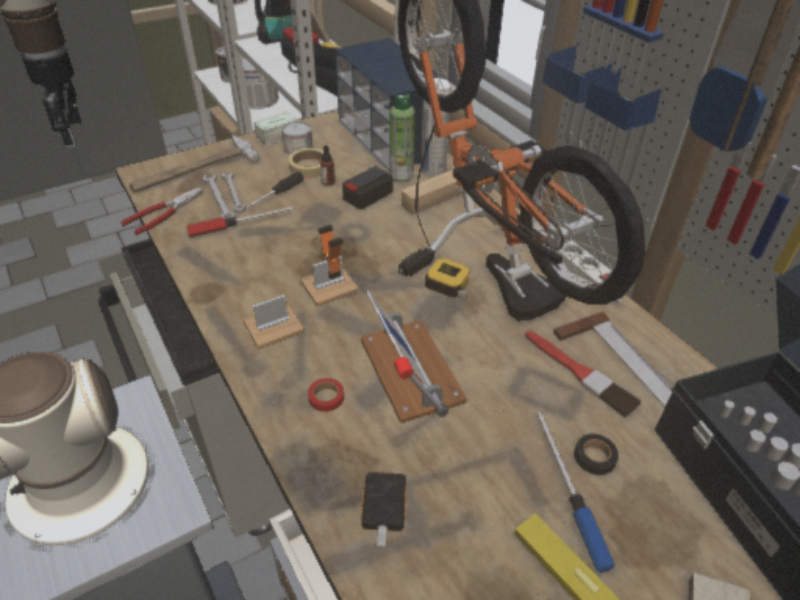

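Scene picture (800x600 px): the panel is at (437,325), the red knob at (485,320), and the bystanders are the red tape (401,395), pedal (515,435) and tape measure (415,285). There are two rail-like objects: one empty at (305,365), and one at (323,325) carrying the orange clip. The second is farther from the base, so it fits the description. I'll measure both and confirm in a crop.

```bash
cat > h.py <<'E'
import numpy as np,cv2
from scipy.spatial.transform import Rotation as R
def cloud(d,E=None):
    K=d["intrinsics"];E=d["extrinsics"] if E is None else E
    z=d["range_z"].astype(float);v,u=np.mgrid[:384,:512]
    P=np.stack([(u-K[0,2])/K[0,0]*z,(v-K[1,2])/K[1,1]*z,z],-1)
    W=P@E[:3,:3].T+E[:3,3]; W[z==0]=np.nan; return W
def hsv(d): return cv2.cvtColor(d["img"],cv2.COLOR_RGB2HSV).astype(int)
E
python3 - <<'E'
from h import *
for n in("scene","side"):
    d=np.load(n+"0.npz"); W=cloud(d); H=hsv(d); h,s,v=H[...,0],H[...,1],H[...,2]
    print(n)
    def rep(name,m,mn=15):
        k,l,st,c=cv2.connectedComponentsWithStats(m.astype(np.uint8))
        for i in range(1,k):
            if st[i,4]>=mn:
                p=W[l==i]; p=p[~np.isnan(p[:,0])]
                if len(p): print(name,st[i,4],c[i].round(),"med",np.median(p,0).round(),"lo",np.percentile(p,3,0).round(),"hi",np.percentile(p,97,0).round())
    x,y,z=W[...,0],W[...,1],W[...,2]
    box=(x>250)&(x<900)&(y>-400)&(y<500)
    rep("red",box&((h<5)|(h>174))&(s>180)&(v>110)&(x<760))
    rep("orange",box&(h>=5)&(h<14)&(s>190)&(v>120)&(z>40)&(x<700))
    rep("yellow",box&(h>20)&(h<30)&(s>180)&(v>110)&(x<760)&(y>-50))
    rep("tall",box&(z>22)&(z<250)&(x<720)&(y>-300)&(y<400),40)
d=np.load("scene0.npz");e=np.load("side0.npz")
a=d["img"][165:255,165:335];b=e["img"][140:275,150:300]
cv2.imwrite("pics/crop.png",np.vstack([cv2.resize(a,(550,291),interpolation=2),cv2.resize(b,(550,495),interpolation=2)[:300]])[:,:,::-1])
E
```

```text
scene
red 58 [310. 204.] med [ 452. -179.  173.] lo [ 447. -189.  165.] hi [ 460. -167.  179.]
red 112 [105. 210.] med [368. 492.  18.] lo [332. 485.   9.] hi [404. 499.  26.]
red 65 [257. 255.] med [371. -60.  15.] lo [360. -72.   9.] hi [401. -23.  19.]
orange 50 [202. 183.] med [526. 216.  98.] lo [516. 209.  77.] hi [538. 221. 119.]
orange 22 [210. 195.] med [527. 191.  61.] lo [516. 188.  49.] hi [536. 194.  78.]
yellow 154 [265. 181.] med [714.  87.  33.] lo [690.  58.  28.] hi [755. 125.  37.]
yellow 220 [287. 319.] med [ 649.  -21. -521.] lo [ 642.  -48. -567.] hi [ 663.   17. -493.]
tall 385 [205. 191.] med [521. 202.  77.] lo [491. 177.  25.] hi [541. 225. 131.]
tall 94 [242. 181.] med [688. 163.  29.] lo [660. 150.  23.] hi [715. 182.  35.]
tall 136 [264. 183.] med [705.  90.  32.] lo [685.  51.  23.] hi [719. 123.  36.]
tall 1143 [288. 210.] med [517. -86.  84.] lo [ 452. -188.   32.] hi [550.  23. 175.]
tall 199 [194. 227.] med [375. 154.  49.] lo [349. 151.  23.] hi [408. 157.  70.]
tall 41 [334. 276.] med [ 377. -279.   23.] lo [ 360. -295.   22.] hi [ 397. -268.   24.]
side
tall 458 [210. 164.] med [524. 200.  73.] lo [492. 176.  25.] hi [546. 225. 131.]
tall 137 [264. 166.] med [688. 161.  30.] lo [662. 148.  23.] hi [718. 181.  35.]
tall 181 [281. 178.] med [706.  89.  33.] lo [687.  52.  23.] hi [719. 120.  37.]
tall 857 [262. 230.] med [ 517. -126.   85.] lo [ 451. -193.   33.] hi [565.  19. 178.]
tall 291 [173. 198.] med [379. 153.  47.] lo [351. 149.  23.] hi [408. 156.  71.]
tall 47 [242. 305.] med [ 386. -234.   23.] lo [ 375. -245.   22.] hi [ 400. -221.   25.]
tall 283 [246. 320.] med [ 373. -271.   23.] lo [ 344. -297.   22.] hi [ 406. -244.   25.]
```

View pics/crop.png

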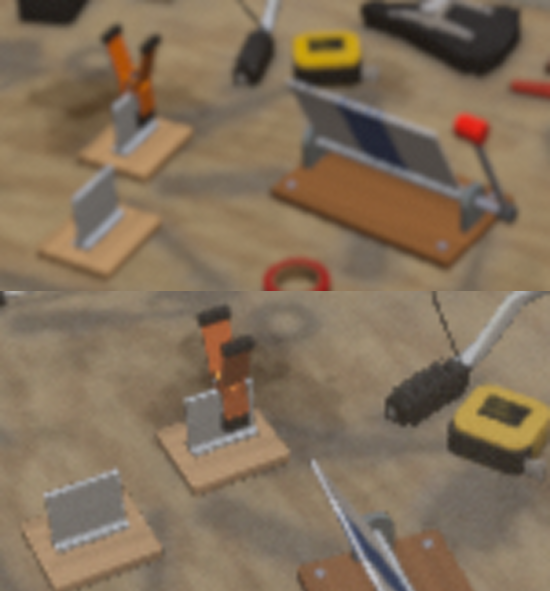

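The crop confirms it. The clip's rail is at world (520,200), about 557 mm from the base. The decoy is at (375,154), about 405 mm away and empty. Next I'll fit the stand, panel, knob and clip from both depth images.

```bash
cat > fit.py <<'E'
from h import *
def merge(names):
    Ws,Hs=[],[]
    for n in names:
        d=np.load(n); W=cloud(d); m=~np.isnan(W[...,0]); Ws.append(W[m]); Hs.append(hsv(d)[m])
    return np.vstack(Ws),np.vstack(Hs)
def panel(W,H):
    x,y,z=W.T; h,s,v=H.T
    reg=(x>420)&(x<620)&(y>-230)&(y<60)
    base=reg&(z>8)&(z<20)&(h<18)&(s>90)
    r=cv2.minAreaRect(W[base][:,:2].astype(np.float32)); print("base",np.round(r[0]),np.round(r[1]),round(r[2],1),"z",np.median(z[base]).round(1))
    k=reg&((h<5)|(h>174))&(s>180)&(v>100)&(z>100); print("knob",k.sum(),W[k].mean(0).round(1),np.percentile(W[k],3,0).round(),np.percentile(W[k],97,0).round())
    m=reg&(z>62)&~k&(s<150)&(y>-128)
    P=W[m]; rng=np.random.default_rng(0); best=None
    for _ in range(300):
        a,b,c=P[rng.choice(len(P),3,False)]; n=np.cross(b-a,c-a); n/=np.linalg.norm(n)+1e-9
        i=abs((P-a)@n)<2.5
        if best is None or i.sum()>best.sum(): best=i
    Q=P[best]; c=Q.mean(0); n=np.linalg.svd(Q-c)[2][2]; n*=np.sign(n[0])
    print("panel",len(P),len(Q),"c",c.round(1),"n",n.round(4),"yaw",np.arctan2(n[1],n[0]).round(4),"theta(0 upright)",-np.arcsin(n[2]).round(4))
    ax=np.array([-n[1],n[0],0])/np.hypot(*n[:2]); up=np.cross(n,ax); up*=np.sign(up[2])
    t=(Q-c)@ax; u=(Q-c)@up; print("extent y",np.percentile(t,[1,99]).round(1),"up",np.percentile(u,[1,98,99.5]).round(1))
    o=c+up*(40-c[2])/up[2]; print("axle line pt",o.round(1),"top dist",(np.percentile(u,99)-((40-c[2])/up[2])).round(1))
    bl=reg&(z>55)&(h>100)&(h<130)&(s>85)&(abs((W-c)@n)<6); B=W[bl]; tb=(B-c)@ax; print("blue",bl.sum(),B.mean(0).round(1),np.percentile(tb,[3,97]).round(1))
    mid=o+ax*np.mean(np.percentile(tb,[3,97])); print("axle mid",mid.round(1),"ax",ax.round(4))
    kc=W[k].mean(0); d=kc-mid; print("knob vs axle: along",(d@ax).round(1),"up",(d@up).round(1),"n",(d@n).round(1))
    return mid,ax,n
E
python3 - <<'E'
from fit import *
W,H=merge(["scene0.npz","side0.npz"]); panel(W,H)
x,y,z=W.T;h,s,v=H.T
reg=(x>450)&(x<600)&(y>130)&(y<270)
b=reg&(z>9)&(z<19);r=cv2.minAreaRect(W[b][:,:2].astype(np.float32));print("rail base",r)
st=reg&(z>25)&(z<72)&(s<70); Q=W[st][:,:2]; c=np.median(Q,0); a=np.linalg.svd(Q-Q.mean(0))[2][0]; t=(Q-c)@a; print("strip",c,a,np.percentile(t,[2,98]),z[st].max())
og=reg&(z>40)&(h<14)&(s>150); print("orange",W[og].mean(0),np.percentile(W[og],[2,98],0))
bk=reg&(z>108); 
for sg in(0,1):
    q=W[bk&((y>200)==sg)&(v<90)]; print("bar",len(q),np.median(q,0),np.percentile(q,[3,97],0).round(1))
for nm,(X,Y) in dict(tape=(371,-60),meas=(704,88),pedal=(380,-270)).items():
    m=(abs(x-X)<75)&(abs(y-Y)<75)&(z>7)&(z<60); print(nm,np.percentile(W[m],[2,98],0).round())
E
```

```text
base [512. -59.] [203. 189.] 80.5 z 13.7
knob 70 [ 453.4 -178.8  174. ] [ 447. -189.  165.] [ 463. -168.  180.]
panel 834 569 c [509.9 -57.5 106. ] n [ 0.8814 -0.1442  0.4498] yaw -0.1621 theta(0 upright) -0.4665
extent y [-70.9  76.7] up [-47.8  36.1  37.2]
axle line pt [542.7 -62.9  40. ] top dist 110.3
blue 33 [517.8 -63.2  89.1] [-15.2  10.9]
axle mid [542.4 -65.   40. ] ax [0.1614 0.9869 0.    ]
knob vs axle: along -126.7 up 150.8 n -1.7
rail base ((517.1140747070312, 201.9840087890625), (85.1199722290039, 94.31324005126953), 87.52422332763672)
strip [507.85198961 201.60782696] [-0.99313412  0.11698128] [-39.7350704  18.9528304] 71.90773899796409
orange [527.02569606 204.48637876  87.18748974] [[514.96190036 183.66629314  46.42252241]
 [541.47842072 222.85822791 120.56084128]]
bar 63 [527.40498726 177.40380685 128.06084893] [[513.4 173.7 109.6]
 [540.3 183.7 132.6]]
bar 46 [527.44403594 221.5822803  128.78579307] [[517.4 218.7 123.8]
 [542.  228.1 132.9]]
tape [[361. -73.   8.]
 [418. -17.  20.]]
meas [[663.  41.   8.]
 [761. 161.  37.]]
pedal [[ 334. -319.    9.]
 [ 412. -224.   25.]]
```

Both views agree. The stand yaw is -0.16 rad, the panel angle is -0.47 and the axle middle is at (542,-65,40). The top edge sits 110 mm from the axle and the knob 127 mm along it, both matching the description. The knob centre is at (458,-178,170). I'm travelling to it now at z = 230, with the tool's x axis turned to the stand's x.

Emit:
jog_arm(plan=[[85,[0.25,0.45,0],[0,0,-0.129]],[85,[0.5,0.9,0],[0,0,-0.129]],[85,[0.5,0.9,0],[0,0,-0.129]]])

```text
clock: 0.48
position: [204.6, 493.7, 231.4]
ee_rot: [0.997, -0.082, -0.0, 0.001]
contact_force: [0.1, -0.1, 0.5]
gripper_width: 85.1
grasp_force: 0.0
```

Emit:
jog_arm(plan=[[85,[0.4,0.45,0],[0,0,0]],[85,[0.8,0.9,0],[0,0,0]],[85,[0.8,0.9,0],[0,0,0]]])

```text
clock: 0.85
position: [269.9, 393.2, 231.4]
ee_rot: [0.997, -0.083, -0.0, 0.0]
contact_force: [-0.5, 0.1, 0.2]
gripper_width: 84.9
grasp_force: 0.0
```

Emit:
jog_arm(plan=[[85,[0.4,0.45,0],[0,0,0]],[85,[0.8,0.9,0],[0,0,0]],[85,[0.8,0.9,0],[0,0,0]]])

```text
clock: 1.23
position: [334.4, 292.2, 231.3]
ee_rot: [0.997, -0.083, 0.0, -0.0]
contact_force: [-0.5, -0.1, 0.4]
gripper_width: 85.0
grasp_force: 0.0
```

Emit:
jog_arm(plan=[[85,[0.35,0.45,0],[0,0,0]],[85,[0.7,0.9,0],[0,0,0]],[85,[0.7,0.9,0],[0,0,0]]])

```text
clock: 1.6
position: [389.0, 192.7, 231.3]
ee_rot: [0.997, -0.083, 0.0, -0.0]
contact_force: [0.1, 0.1, -0.2]
gripper_width: 85.1
grasp_force: 0.0
```

Emit:
jog_arm(plan=[[85,[0.2,0.45,0],[0,0,0]],[85,[0.4,0.9,0],[0,0,0]],[85,[0.4,0.9,0],[0,0,0]]])

```text
clock: 1.98
position: [413.5, 98.0, 231.3]
ee_rot: [0.997, -0.082, 0.0, -0.0]
contact_force: [0.9, 0.3, -0.1]
gripper_width: 85.1
grasp_force: 0.0
```

Emit:
jog_arm(plan=[[85,[0.2,0.45,0],[0,0,0]],[85,[0.4,0.9,0],[0,0,0]],[85,[0.4,0.9,0],[0,0,0]]])

```text
clock: 2.35
position: [438.9, 2.9, 231.2]
ee_rot: [0.997, -0.082, 0.0, 0.0]
contact_force: [0.3, 1.1, -0.6]
gripper_width: 84.9
grasp_force: 0.0
```

Emit:
jog_arm(plan=[[85,[0.2,0.45,0],[0,0,0]],[85,[0.4,0.9,0],[0,0,0]],[85,[0.4,0.9,0],[0,0,0]]])

```text
clock: 2.72
position: [464.2, -92.2, 230.9]
ee_rot: [0.997, -0.082, -0.0, 0.0]
contact_force: [0.4, 0.1, 0.2]
gripper_width: 85.3
grasp_force: 0.0
```

Emit:
jog_arm(plan=[[70,[0.04,0.43,0],[0,0,0]],[60,[0.08,0.85,0],[0,0,0]],[60,[0.08,0.85,0],[0,0,0]],[60,[0.08,0.85,0],[0,0,0]]])

```text
clock: 3.22
position: [457.6, -175.7, 231.2]
ee_rot: [0.997, -0.08, 0.0, -0.0]
contact_force: [-0.8, 0.0, -0.2]
gripper_width: 60.1
grasp_force: 0.0
```

```bash
python3 - <<'E'
from bench import *
from h import *
s=read_state(); d=get_image("wrist"); print(s["position"],s["ee_rot"],s["gripper_width"])
T=np.eye(4);T[:3,:3]=R.from_quat(s["ee_rot"]).as_matrix();T[:3,3]=s["position"]
W=cloud(d,T@d["tool_from_camera"]);H=hsv(d);h,sa,v=H[...,0],H[...,1],H[...,2]
k=((h<5)|(h>174))&(sa>180)&(v>90)&(W[...,2]>120); q=W[k]; print(k.sum(),q.mean(0).round(1),np.percentile(q,[2,98],0).round(1))
l=(q-s["position"])@T[:3,:3]; print("tool axes",l.mean(0).round(1),np.percentile(l,[2,98],0).round(1))
cv2.imwrite("pics/w1.png",cv2.resize(d["img"],(640,480))[:,:,::-1])
E
```

```text
[ 457.62088332 -175.73853002  231.23451217] [ 9.96819899e-01 -7.96872545e-02  5.64731551e-05 -1.67825491e-04] 60.092014512258984
803 [ 462.3 -176.1  176.9] [[ 451.1 -188.3  170.1]
 [ 471.2 -164.1  180. ]]
tool axes [ 4.7 -0.4 54.3] [[ -6.3 -12.   51.3]
 [ 12.9  11.7  61.2]]
```

The wrist view puts the knob at (461,-176,169), its size fits, and it is centred between the fingers. I'm descending to pinch its flat ends.

Emit:
jog_arm(plan=[[60,[0.03,0,0.4],[0,0,0]],[60,[0.03,0,0.8],[0,0,0]],[60,[0.03,0,0.8],[0,0,0]],[22,[0.03,0,0.8],[0,0,0]],[22,[0.03,0,0.8],[0,0,0]],[22,[0.03,0,0.8],[0,0,0]],[22,[0.03,0,0.8],[0,0,0]],[22,[0.03,0,0.8],[0,0,0]]])

```text
clock: 4.28
position: [461.5, -176.7, 153.5]
ee_rot: [0.997, -0.081, 0.002, -0.001]
contact_force: [-0.3, 8.0, 3.9]
gripper_width: 25.2
grasp_force: 58.9
```

Emit:
jog_arm(plan=[[22,[0.08,0,-0.035],[0,0,0]],[22,[0.153,0,-0.065],[0,0,0]],[22,[0.23,0,-0.09],[0,0,0]],[22,[0.306,0,-0.11],[0,0,0]],[22,[0.39,0,-0.127],[0,0,0]],[22,[0.478,0,-0.139],[0,0,0]],[22,[0.56,0,-0.146],[0,0,0]],[22,[0.637,0,-0.148],[0,0,0]],[22,[0.637,0,-0.148],[0,0,0]],[22,[0.637,0,-0.148],[0,0,0]]])

```text
clock: 5.52
position: [521.9, -186.7, 167.4]
ee_rot: [0.997, -0.081, -0.001, -0.001]
contact_force: [-2.0, 6.8, 3.1]
gripper_width: 25.2
grasp_force: 58.6
```

```bash
python3 - <<'E'
from bench import *
from fit import *
for n in("scene","side"):
    d=get_image(n); np.savez(n+"1.npz",**d)
    print(n)
    try: panel(*merge([n+"1.npz"]))
    except Exception as e: print(e)
W,H=merge(["scene1.npz","side1.npz"]); print("both"); panel(W,H)
E
```

```text
scene
base [508. -64.] [163. 212.] 6.7 z 13.2
knob 56 [ 507.8 -185.6  189.5] [ 501. -197.  181.] [ 516. -175.  196.]
panel 2628 942 c [527.6 -65.1 194.4] n [ 0.9795 -0.1603  0.1218] yaw -0.1622 theta(0 upright) -0.1221
extent y [-64.5  81.5] up [-132.2  301.   330.3]
axle line pt [546.3 -68.2  40. ] top dist 472.3
blue 263 [539.5 -63.   98.9] [-15.2  24.3]
axle mid [547.1 -63.7  40. ] ax [0.1615 0.9869 0.    ]
knob vs axle: along -126.7 up 150.7 n -0.7
side
base [513. -60.] [203. 188.] 80.4 z 14.0
knob 18 [ 510.8 -184.8  193.6] [ 506. -195.  191.] [ 519. -176.  196.]
panel 3646 871 c [466.2 -55.  533.2] n [ 0.3289 -0.7962  0.5078] yaw -1.1791 theta(0 upright) -0.5326
extent y [-42.6  67. ] up [-77.9  49.   55.2]
axle line pt [ 577.1 -323.7   40. ] top dist 625.3
index -1 is out of bounds for axis 0 with size 0
both
base [513. -60.] [203. 188.] 80.5 z 13.7
knob 74 [ 508.5 -185.4  190.5] [ 502. -197.  181.] [ 517. -175.  196.]
panel 6274 1546 c [525.5 -68.9 215.7] n [ 0.9779 -0.1745  0.1151] yaw -0.1765 theta(0 upright) -0.1153
extent y [-63.1  85.5] up [-153.2  306.4  319.1]
axle line pt [545.5 -72.5  40. ] top dist 492.3
blue 263 [539.5 -63.   98.9] [-11.   28.5]
axle mid [547.1 -63.8  40. ] ax [0.1756 0.9845 0.    ]
knob vs axle: along -126.5 up 151.4 n 0.9fit.py:24: RuntimeWarning: Mean of empty slice.
  bl=reg&(z>55)&(h>100)&(h<130)&(s>85)&(abs((W-c)@n)<6); B=W[bl]; tb=(B-c)@ax; print("blue",bl.sum(),B.mean(0).round(1),np.percentile(tb,[3,97]).round(1))
  ret = um.true_divide(
```

```bash
sed -i 's/(z>62)&~k/(z>62)\&(z<158)\&~k/' fit.py; python3 - <<'E'
from fit import *
for n in(["scene1.npz"],["side1.npz"],["scene1.npz","side1.npz"]):
    print(n); panel(*merge(n))
d=np.load("scene1.npz");e=np.load("side1.npz")
a=d["img"][130:260,220:380];b=e["img"][130:290,180:340]
cv2.imwrite("pics/crop2.png",np.hstack([cv2.resize(a,(400,325)),cv2.resize(b,(325,325))])[:,:,::-1])
E
```

```text
['scene1.npz']
base [508. -64.] [163. 212.] 6.7 z 13.2
knob 56 [ 507.8 -185.6  189.5] [ 501. -197.  181.] [ 516. -175.  196.]
panel 974 763 c [540.  -57.6 106.3] n [ 0.9836 -0.1634  0.0762] yaw -0.1646 theta(0 upright) -0.0763
extent y [-70.5  73.1] up [-43.6  42.7  44. ]
axle line pt [545.  -58.5  40. ] top dist 110.0
blue 264 [539.5 -63.   98.8] [-24.6  14.9]
axle mid [544.2 -63.2  40. ] ax [0.1639 0.9865 0.    ]
knob vs axle: along -126.7 up 150.3 n -4.4
['side1.npz']
base [513. -60.] [203. 188.] 80.4 z 14.0
knob 18 [ 510.8 -184.8  193.6] [ 506. -195.  191.] [ 519. -176.  196.]
panel 489 483 c [539.6 -60.7 112.3] n [ 0.984  -0.1654  0.0664] yaw -0.1666 theta(0 upright) -0.0664
extent y [-67.1  74.1] up [-49.4  38.4  39.1]
axle line pt [544.3 -61.5  40. ] top dist 111.2fit.py:24: RuntimeWarning: Mean of empty slice.
  bl=reg&(z>55)&(h>100)&(h<130)&(s>85)&(abs((W-c)@n)<6); B=W[bl]; tb=(B-c)@ax; print("blue",bl.sum(),B.mean(0).round(1),np.percentile(tb,[3,97]).round(1))
  ret = um.true_divide(
Traceback (most recent call last):
  File "fit.py", line 24, in panel
    bl=reg&(z>55)&(h>100)&(h<130)&(s>85)&(abs((W-c)@n)<6); B=W[bl]; tb=(B-c)@ax; print("blue",bl.sum(),B.mean(0).round(1),np.percentile(tb,[3,97]).round(1))
                                                                                                                          ~~~~~~~~~~~~~^^^^^^^^^^^
IndexError: index -1 is out of bounds for axis 0 with size 0
```

The panel is at about -0.07 rad, with the two cameras agreeing to 0.01. It needs about 10 mm more at the knob.

Emit:
jog_arm(plan=[[22,[0.05,0,-0.003],[0,0,0]],[22,[0.105,0,-0.004],[0,0,0]],[22,[0.105,0,-0.004],[0,0,0]],[22,[0.105,0,-0.004],[0,0,0]]])

```text
clock: 6.12
position: [531.7, -188.3, 167.4]
ee_rot: [0.997, -0.081, -0.002, -0.001]
contact_force: [-3.1, 6.6, 2.2]
gripper_width: 24.8
grasp_force: 58.7
```

```bash
sed -i 's/    bl=reg/    if len(W)<9: return\n    bl=reg/' fit.py; python3 - <<'E'
from bench import *
from fit import *
for n in("scene","side"):
    d=get_image(n); np.savez(n+"2.npz",**d)
    print(n)
    try: panel(*merge([n+"2.npz"]))
    except Exception as e: print(e)
E
```

```text
scene
base [506. -66.] [165. 213.] 7.2 z 13.1
knob 56 [ 516.9 -187.   189.7] [ 510. -198.  181.] [ 527. -175.  196.]
panel 1014 761 c [543.6 -59.8 106.7] n [ 0.9871 -0.1586  0.0204] yaw -0.1593 theta(0 upright) -0.0204
extent y [-67.2  73.8] up [-43.6  42.   43.9]
axle line pt [544.9 -60.1  40. ] top dist 110.1
blue 281 [543.1 -63.2  99.5] [-23.1  16.9]
axle mid [544.4 -63.1  40. ] ax [0.1586 0.9873 0.    ]
knob vs axle: along -126.7 up 149.8 n -4.5
side
base [513. -60.] [201. 187.] 80.6 z 14.0
knob 15 [ 519.5 -186.9  194.5] [ 515. -197.  193.] [ 525. -178.  197.]
panel 573 565 c [544.3 -60.1 111.3] n [ 0.9862 -0.1657  0.0047] yaw -0.1665 theta(0 upright) -0.0047
extent y [-67.3  72.8] up [-48.4  39.7  40.7]
axle line pt [544.6 -60.1  40. ] top dist 111.8
index -1 is out of bounds for axis 0 with size 0fit.py:25: RuntimeWarning: Mean of empty slice.
  bl=reg&(z>55)&(h>100)&(h<130)&(s>85)&(abs((W-c)@n)<6); B=W[bl]; tb=(B-c)@ax; print("blue",bl.sum(),B.mean(0).round(1),np.percentile(tb,[3,97]).round(1))
  ret = um.true_divide(
```

Now -0.01 ± 0.01. I'll add 1 mm, release, back up and travel to the clip.

Emit:
jog_arm(plan=[[22,[0.012,0,0],[0,0,0]],[22,[0.012,0,0],[0,0,0]],[50,[0.012,0,0],[0,0,0]],[55,[0.012,0,0],[0,0,0]],[55,[0.012,0,0],[0,0,0]],[55,[0.012,0,-0.4],[0,0,0]],[55,[0.012,0,-0.9],[0,0,0]],[55,[0.012,0,-0.9],[0,0,0]]])

```text
clock: 7.22
position: [536.8, -191.0, 261.6]
ee_rot: [0.997, -0.081, 0.005, 0.001]
contact_force: [-0.1, 0.1, -2.0]
gripper_width: 55.0
grasp_force: 0.0
```

Emit:
jog_arm(plan=[[85,[-0.4,0,0],[0,0,0]],[85,[-0.8,-0.2,0],[0,0,0]],[85,[-0.8,-0.8,0],[0,0,0]],[85,[-0.8,-0.8,0],[0,0,0]]])

```text
clock: 7.72
position: [468.2, -95.8, 256.4]
ee_rot: [0.997, -0.078, 0.0, -0.0]
contact_force: [-0.0, -0.1, -0.1]
gripper_width: 85.1
grasp_force: 0.0
```

Emit:
jog_arm(plan=[[85,[0,-0.5,0],[0,0,0]],[85,[0,-1.0,0],[0,0,0]],[85,[0,-1.0,0],[0,0,0]]])

```text
clock: 8.1
position: [484.8, 2.1, 255.8]
ee_rot: [0.997, -0.079, -0.0, 0.0]
contact_force: [-0.2, -0.2, -0.3]
gripper_width: 85.0
grasp_force: 0.0
```

Emit:
jog_arm(plan=[[85,[0,-0.5,0],[0,0,0]],[85,[0,-1.0,0],[0,0,-0.08]],[85,[0,-1.0,0],[0,0,-0.08]]])

```text
clock: 8.48
position: [501.0, 100.2, 255.7]
ee_rot: [0.999, -0.038, -0.001, 0.0]
contact_force: [-0.0, 0.0, -0.4]
gripper_width: 85.1
grasp_force: 0.0
```

```bash
python3 - <<'E'
from bench import *
from fit import *
s=read_state(); print(s["position"],s["ee_rot"],s["clock"])
for n in("scene","side"):
    d=get_image(n); np.savez(n+"3.npz",**d)
    print(n)
    try: panel(*merge([n+"3.npz"]))
    except Exception as e: print(e)
E
```

```text
[500.95277443 100.21823125 255.65469091] [ 9.99284740e-01 -3.78099829e-02 -5.56433555e-04  3.22272115e-04] 8.475
scene
base [506. -65.] [164. 211.] 5.3 z 13.3
knob 63 [ 517.2 -188.6  189.5] [ 510. -199.  179.] [ 525. -175.  196.]
panel 1015 781 c [544.6 -58.1 107.4] n [ 0.9868 -0.1615  0.0063] yaw -0.1622 theta(0 upright) -0.0063
extent y [-69.1  72.2] up [-44.2  42.1  43.1]
axle line pt [545.  -58.1  40. ] top dist 110.2
blue 285 [543.2 -63.3  99.2] [-25.2  14.9]
axle mid [544.1 -63.2  40. ] ax [0.1615 0.9869 0.    ]
knob vs axle: along -128.1 up 149.5 n -5.4
side
base [526. -82.] [173. 219.] 37.5 z 14.0
knob 16 [ 519.8 -189.2  195. ] [ 515. -197.  192.] [ 527. -181.  198.]
panel 581 578 c [544.6 -59.9 111.9] n [ 0.9864 -0.1646  0.0013] yaw -0.1654 theta(0 upright) -0.0013
extent y [-67.5  74. ] up [-48.3  39.3  40.1]
axle line pt [544.7 -59.9  40. ] top dist 111.6
index -1 is out of bounds for axis 0 with size 0fit.py:25: RuntimeWarning: Mean of empty slice.
  bl=reg&(z>55)&(h>100)&(h<130)&(s>85)&(abs((W-c)@n)<6); B=W[bl]; tb=(B-c)@ax; print("blue",bl.sum(),B.mean(0).round(1),np.percentile(tb,[3,97]).round(1))
  ret = um.true_divide(
```

The panel is upright: -0.006 and -0.001 rad from the two cameras. Now I'm hovering over the clip for a wrist look.

Emit:
jog_arm(plan=[[85,[0.1,-0.5,0],[0,0,0]],[85,[0.18,-1.0,0],[0,0,0]],[85,[0.18,-1.0,0],[0,0,0]],[85,[0.18,-1.0,0],[0,0,0]]])

```text
clock: 9.07
position: [526.1, 195.8, 256.2]
ee_rot: [0.999, -0.04, -0.001, 0.0]
contact_force: [0.0, -0.6, -0.4]
gripper_width: 85.5
grasp_force: 0.0
```

```bash
python3 - <<'E'
from bench import *
from h import *
s=read_state(); d=get_image("wrist"); print(s["position"],s["ee_rot"])
T=np.eye(4);T[:3,:3]=R.from_quat(s["ee_rot"]).as_matrix();T[:3,3]=s["position"]
np.savez("w2.npz",T=T,**d)
W=cloud(d,T@d["tool_from_camera"]); L=(W-s["position"])@T[:3,:3]
top=(W[...,2]>122)&(W[...,2]<140)&(abs(L[...,0])<60)&(abs(L[...,1])<70)
k,l,st,c=cv2.connectedComponentsWithStats(top.astype(np.uint8))
for i in range(1,k):
    if st[i,4]>40:
        q=L[l==i]; w=W[l==i]; r=cv2.minAreaRect(q[:,:2].astype(np.float32))
        print(st[i,4],c[i].round(),"tool",np.median(q,0).round(1),np.percentile(q,[1,99],0).round(1),"rect",np.round(r[0],1),np.round(r[1],1),round(r[2],1),"world",w.mean(0).round(1))
m=(W[...,2]>62)&(W[...,2]<74)&(hsv(d)[...,1]<70)&(abs(L[...,0])<70)&(abs(L[...,1])<30)
r=cv2.minAreaRect(L[m][:,:2].astype(np.float32)); print("strip",m.sum(),r)
cv2.imwrite("pics/w2.png",cv2.resize(d["img"],(640,480))[:,:,::-1])
E
```

```text
[526.05090042 195.84973315 256.16410465] [ 9.99208102e-01 -3.97837359e-02 -5.00267550e-04  4.15101189e-04]
278 [268. 173.] tool [  6.8  13.2 125.5] [[ -6.5   7.2 122.9]
 [ 18.4  18.8 130.2]] rect [ 5.8 13. ] [11.4 25.5] 88.9 world [531.4 182.1 130.4]
280 [225. 175.] tool [  4.2 -30.7 125.4] [[ -9.3 -36.7 123.4]
 [ 16.  -25.3 130.7]] rect [  3.2 -31.1] [11.7 25.9] 86.1 world [532.4 226.  130.3]
strip 102 ((-5.614137649536133, -8.410261154174805), (4.88236141204834, 59.5932731628418), 86.86375427246094)
```

View pics/w2.png

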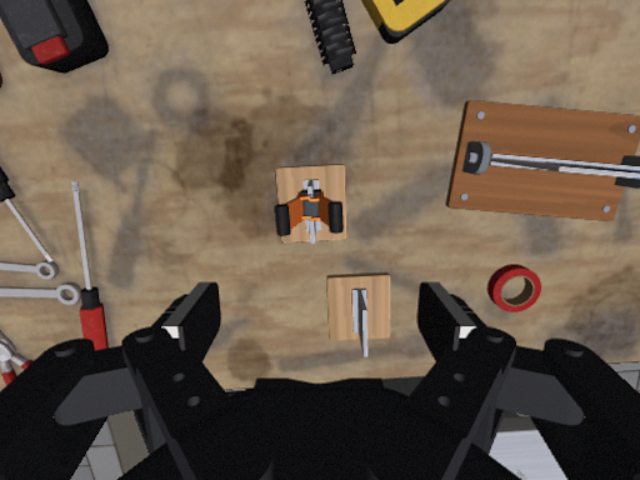

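The wrist view shows the clip's two black bars at (282,219) and (336,217), 44 mm apart as specified. The empty decoy is at (358,305). The clip centre is at tool (4.5,-9) and needs a turn of -0.055 rad. I'm descending in two stages, then squeezing.

Emit:
jog_arm(plan=[[85,[0.045,-0.09,0],[0,0,-0.053]],[85,[0.045,-0.09,0.4],[0,0,-0.053]],[85,[0.045,-0.09,0.9],[0,0,-0.053]],[85,[0.045,-0.09,0.9],[0,0,-0.053]],[85,[0.045,-0.09,0.9],[0,0,-0.053]]])

```text
clock: 9.75
position: [532.7, 205.7, 168.7]
ee_rot: [1.0, -0.011, 0.002, -0.0]
contact_force: [0.1, 0.5, 0.7]
gripper_width: 85.1
grasp_force: 0.0
```

```bash
python3 - <<'E'
from bench import *
from h import *
s=read_state(); d=get_image("wrist"); print(s["position"],s["ee_rot"])
T=np.eye(4);T[:3,:3]=R.from_quat(s["ee_rot"]).as_matrix();T[:3,3]=s["position"]
W=cloud(d,T@d["tool_from_camera"]); L=(W-s["position"])@T[:3,:3]
top=(W[...,2]>122)&(W[...,2]<140)&(abs(L[...,0])<60)&(abs(L[...,1])<39)
k,l,st,c=cv2.connectedComponentsWithStats(top.astype(np.uint8))
for i in range(1,k):
    if st[i,4]>60:
        q=L[l==i]; r=cv2.minAreaRect(q[:,:2].astype(np.float32))
        print(st[i,4],c[i].round(),np.percentile(q,[1,99],0).round(1),"rect",np.round(r[0],1),np.round(r[1],1),round(r[2],1))
E
```

```text
[532.65840177 205.70050203 168.68717768] [ 9.99933438e-01 -1.14190571e-02  1.57472017e-03 -4.94229682e-04]
579 [227. 209.] [[-14.2 -26.4  35.8]
 [ 11.2 -14.8  44.8]] rect [ -1.6 -20.8] [26.1 12. ] 0.9
569 [288. 209.] [[-14.1  18.1  35.8]
 [ 11.   29.7  44.1]] rect [-1.8 24.1] [12.  26.2] 89.1
```

Emit:
jog_arm(plan=[[85,[-0.017,0.016,0.3],[0,0,0]],[85,[-0.017,0.016,0.58],[0,0,0]],[85,[-0.017,0.016,0.58],[0,0,0]],[60,[-0.017,0.016,0.58],[0,0,0]],[45,[-0.017,0.016,0.58],[0,0,0]],[30,[-0.017,0.016,0.58],[0,0,0]],[18,[-0.017,0.016,0.58],[0,0,0]],[18,[-0.017,0.016,0.58],[0,0,0]],[18,[-0.017,0.016,0.58],[0,0,0]],[18,[-0.017,0.016,0.58],[0,0,0]]])

```text
clock: 11.05
position: [535.1, 208.0, 115.8]
ee_rot: [1.0, -0.01, 0.008, -0.004]
contact_force: [-0.8, 2.7, 17.2]
gripper_width: 21.7
grasp_force: 57.9
```

Gripped at 21.7 mm with 58 N, and the wrist reads 17 N upward because the clip is pressed onto the strip top. I'm lifting straight up.

Emit:
jog_arm(plan=[[18,[0,0,-0.1],[0,0,0]],[18,[0,0,-0.3],[0,0,0]],[18,[0,0,-0.6],[0,0,0]],[18,[0,0,-0.95],[0,0,0]],[18,[0,0,-0.95],[0,0,0]],[18,[0,0,-0.95],[0,0,0]]])

```text
clock: 11.8
position: [528.8, 204.1, 202.9]
ee_rot: [1.0, -0.011, -0.001, 0.0]
contact_force: [-0.2, -0.3, -1.8]
gripper_width: 21.6
grasp_force: 59.0
```

```bash
python3 - <<'E'
from bench import *
from h import *
print(read_state())
for n in("scene","side"):
    d=get_image(n); np.savez(n+"4.npz",**d)
a=np.load("scene4.npz")["img"][80:240,140:280];b=np.load("side4.npz")["img"][60:220,140:280]
w=get_image("wrist")["img"]; 
cv2.imwrite("pics/lift.png",np.hstack([cv2.resize(a,(400,457)),cv2.resize(b,(400,457))])[:,:,::-1])
E
```

```text
{'clock': 11.8, 'joints': array([ 6.53696867e-01,  3.09357768e-01, -1.79252075e-01, -9.21765993e-04,
       -1.08361469e+00,  8.94655213e-01]), 'joint_vel': array([ 0.00094294,  0.01780533, -0.01716765,  0.00198015,  0.0014892 ,
        0.0012122 ]), 'joint_efforts': array([ 1.68769917e-02, -3.60377598e+01,  1.89446497e+01,  4.26922515e+00,
        1.58860395e-02,  1.28234005e-04]), 'position': array([528.82601722, 204.11519018, 202.86170069]), 'ee_rot': array([ 9.99934247e-01, -1.14379175e-02, -8.13159253e-04,  1.20218274e-04]), 'contact_force': array([-0.20081144, -0.32776167, -1.82049986]), 'wrist_torque': array([-0.05769837,  0.02589807, -0.07001741]), 'grasp_force': 58.96265387535095, 'gripper_width': 21.572361880652473}
```

View pics/lift.png

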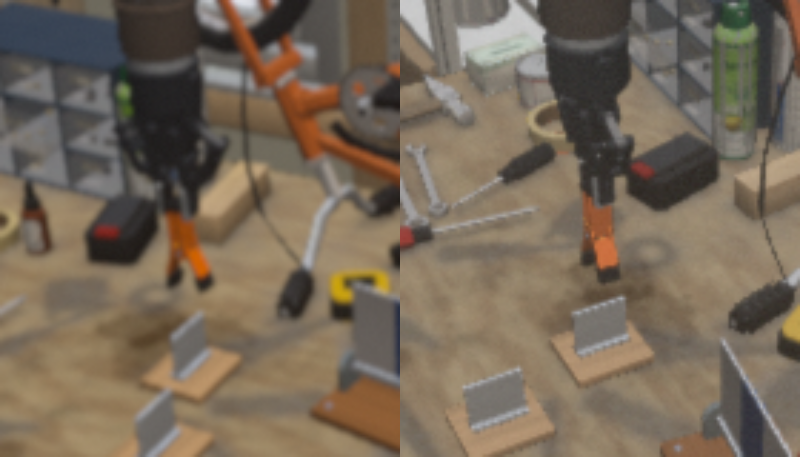

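The clip is held with its jaws open, clear of the rail (left view: jaw tips near (175,275) and (203,283)). Next I'll measure the jaws in the tool frame.

```bash
python3 - <<'E'
from h import *
p=np.array([528.8,204.1,202.9]);M=R.from_quat([.999934,-.011438,-.0008,.0001]).as_matrix()
for n in("scene","side"):
    d=np.load(n+"4.npz");W=cloud(d);L=(W-p)@M
    m=(abs(L[...,0])<35)&(abs(L[...,1])<45)&(L[...,2]>-10)&(L[...,2]<110)&(W[...,2]>82)
    q=L[m]; print(n,m.sum(),np.percentile(q,[1,99],0).round(1))
    for a in range(0,100,10):
        r=q[(q[:,2]>=a)&(q[:,2]<a+10)]
        if len(r): print(a,len(r),"x",r[:,0].min().round(),r[:,0].max().round(),"y",np.sort(r[:,1])[::max(1,len(r)//10)].round())
E
```

```text
scene 300 [[-21.3 -11.9  -9.3]
 [  6.1  35.4  80.8]]
0 25 x -16.0 10.0 y [-8. -6. -5. -4. -4. -3. -2.  7.  9. 10. 11. 12. 12.]
10 31 x -19.0 9.0 y [-5. -4. -2. -1.  8. 10. 11. 13. 14. 15. 15.]
20 33 x -19.0 6.0 y [-5. -3. -2. -1.  8. 11. 12. 13. 14. 15. 16.]
30 41 x -21.0 5.0 y [-7. -3. -0.  5.  8. 11. 14. 15. 18. 19. 23.]
40 31 x -19.0 7.0 y [-7. -3.  5. 14. 16. 20. 20. 21. 23. 24. 28.]
50 32 x -21.0 5.0 y [-11.  -7.  -6.  -4.  26.  26.  27.  29.  29.  30.  31.]
60 37 x -19.0 3.0 y [-12. -10.  -9.  -7.  -6.  -4.  -1.  27.  30.  31.  32.  33.  35.]
70 35 x -22.0 3.0 y [-12.  -8.  -6.  -6.  -5.  -4.  28.  31.  33.  34.  35.  36.]
80 5 x -19.0 0.0 y [-9. -7. -6. -5. 25.]
side 307 [[-17.6 -11.8  -9.6]
 [  8.1  37.2  79.7]]
0 27 x -16.0 8.0 y [-5. -4. -3. -1. 11. 11. 12. 13. 13. 14. 15. 15. 17. 18.]
10 32 x -16.0 7.0 y [-4. -2.  8. 11. 12. 12. 13. 14. 14. 15. 16.]
20 34 x -16.0 8.0 y [-2.  0.  9. 12. 14. 14. 14. 15. 15. 16. 17. 18.]
30 44 x -18.0 8.0 y [-3.  6. 11. 14. 16. 16. 18. 19. 20. 21. 22.]
40 35 x -17.0 6.0 y [-8. 10. 20. 21. 21. 22. 24. 25. 26. 26. 27. 29.]
50 35 x -16.0 5.0 y [-8. -7. 23. 25. 27. 28. 28. 30. 31. 31. 32. 33.]
60 40 x -20.0 4.0 y [-13.  -8.  -5.  -3.  30.  31.  31.  32.  33.  36.]
70 34 x -18.0 3.0 y [-13.  -6.  -4.  -4.  -1.  27.  32.  34.  35.  36.  37.  38.]
80 3 x -17.0 -7.0 y [-8. -6. -5.]
```

The jaws are fully open: 49 mm over their outsides, so about a 34 mm gap, with the tips 81 mm below the TCP. The clip sits tilted about 0.1 rad in the grip, which I'll correct. I'm raising, drawing back and turning by +98° about tool z, which keeps joint 6 near zero.

Emit:
jog_arm(plan=[[18,[0,0,-0.35],[0,0,0]],[18,[-0.2,0,-0.7],[0,0,0]],[18,[-0.4,0,-0.8],[0,0,0]],[18,[-0.6,0,-0.8],[0,0,0]],[18,[-0.6,0,-0.8],[0,0,0]]])

```text
clock: 12.58
position: [468.6, 205.6, 283.2]
ee_rot: [1.0, -0.011, -0.0, 0.0]
contact_force: [0.3, -0.5, -1.3]
gripper_width: 21.6
grasp_force: 59.0
```

Emit:
jog_arm(plan=[[18,[0,0.2,0],[0,0,0.16]],[18,[0,0.4,0],[0,0,0.32]],[18,[0,0.6,0],[0,0,0.48]],[18,[0,0.8,0],[0,0,0.64]],[18,[0,0.9,0],[0,0,0.8]],[18,[0,0.9,0],[0,0,0.8]],[18,[0,0.9,0],[0,0,0.8]]])

```text
clock: 13.45
position: [468.0, 116.0, 283.1]
ee_rot: [0.909, -0.416, -0.0, 0.0]
contact_force: [-0.1, -0.2, -2.0]
gripper_width: 21.3
grasp_force: 59.0
```

Emit:
jog_arm(plan=[[18,[0,0,0],[0,0,0.16]],[18,[0,0,0],[0,0,0.32]],[18,[0,0,0],[0,0,0.48]],[18,[0,0,0],[0,0,0.64]],[18,[0,0,0],[0,0,0.83]],[18,[0,0,0],[0,0,0.83]],[18,[0,0,0],[0,0,0.83]]])

```text
clock: 14.32
position: [467.7, 116.1, 283.4]
ee_rot: [-0.65, 0.76, 0.0, -0.0]
contact_force: [0.7, 0.5, -0.8]
gripper_width: 21.2
grasp_force: 59.0
```

```bash
python3 - <<'E'
from bench import *
from h import *
s=read_state(); print(s["position"],s["ee_rot"],s["joints"].round(2),s["gripper_width"])
M=R.from_quat(s["ee_rot"]).as_matrix(); print("yaw x",np.arctan2(M[1,0],M[0,0]),"y axis",M[:,1].round(3))
print(get_image("wrist")["tool_from_camera"].round(2))
W=np.vstack([cloud(np.load(n+"0.npz")).reshape(-1,3) for n in("scene","side")])
for y in range(-160,240,40):
    m=(abs(W[:,1]-y)<20)&(W[:,2]>200)&(W[:,0]>300)&(W[:,0]<1000)
    if m.sum()>5: print(y,m.sum(),np.percentile(W[m,0],[1,5]).round())
E
```

```text
[467.70640696 116.10414066 283.38184125] [-6.50249847e-01  7.59720425e-01  9.65037597e-06 -1.07826837e-04] [ 0.58  0.1  -0.24  0.   -1.23 -0.74] 21.199412153221143
yaw x -1.7257661161901214 y axis [-0.988  0.154  0.   ]
[[   0.     -0.96   -0.26   66.5 ]
 [   1.      0.     -0.     -0.38]
 [   0.     -0.26    0.96 -142.67]
 [   0.      0.      0.      1.  ]]
-160 583 [820. 822.]
-120 981 [780. 786.]
-80 880 [785. 788.]
-40 741 [787. 790.]
0 1145 [690. 696.]
40 553 [687. 689.]
80 637 [759. 783.]
120 420 [760. 772.]
160 132 [775. 777.]
200 1113 [818. 821.]
```

Emit:
jog_arm(plan=[[18,[0.3,-0.1,0],[0,0,0]],[18,[0.6,-0.2,0],[0,0,0]],[18,[0.87,-0.3,0],[0,0,0]],[18,[0.87,-0.3,0],[0,0,0]]])

```text
clock: 14.88
position: [483.7, 23.9, 283.4]
ee_rot: [-0.649, 0.761, -0.0, -0.0]
contact_force: [0.2, 0.9, -1.8]
gripper_width: 21.5
grasp_force: 59.0
```

Emit:
jog_arm(plan=[[18,[0.3,-0.1,0],[0.03,0.02,0]],[18,[0.6,-0.2,0],[0.06,0.03,0]],[18,[0.87,-0.3,0],[0.1,0.05,0]],[18,[0.87,-0.3,0],[0.1,0.05,0]],[18,[0.87,-0.3,0],[0.1,0.05,0]]])

```text
clock: 15.5
position: [499.5, -64.7, 283.6]
ee_rot: [-0.648, 0.759, -0.057, 0.014]
contact_force: [-0.7, 0.3, -0.5]
gripper_width: 21.1
grasp_force: 59.0
```

```bash
cat > m.py <<'E'
from bench import *
from h import *
def go(tag,ns=("scene","side","wrist")):
    s=read_state(); print(s["position"].round(1),s["ee_rot"].round(4),round(s["gripper_width"],1),s["clock"])
    T=np.eye(4);T[:3,:3]=R.from_quat(s["ee_rot"]).as_matrix();T[:3,3]=s["position"]
    nh=np.array([.9868,-.1625,0]);ax=np.array([.1625,.9868,0])
    for n in ns:
        d=get_image(n); W=cloud(d,T@d["tool_from_camera"] if n=="wrist" else None); np.savez(f"{n}_{tag}.npz",W=W,T=T,img=d["img"])
        # stand frame: origin at axle-mid estimate
        S=np.stack([(W-np.array([546,-64.3,0]))@v for v in(nh,ax,[0,0,1])],-1)
        t=s["position"]-np.array([546,-64.3,0]); c=np.array([t@nh,t@ax,t[2]])
        q=S[(np.abs(S[...,:2]-c[:2])<50).all(-1)&(S[...,2]>c[2]-88)&(S[...,2]<c[2]-2)&(S[...,2]>156)]
        print(n,"tcp(stand)",c.round(1),len(q),"zmin",np.percentile(q[:,2],1).round(1) if len(q) else None)
        if n!="wrist":
            for a in range(5,90,15):
                r=q[(c[2]-q[:,2]>=a)&(c[2]-q[:,2]<a+15)]
                if len(r)<4: continue
                v=np.sort(r[:,0]); g=np.argmax(np.diff(v)); print("below tcp",a,"nh",v[[0,g,g+1,-1]].round(1),"gap",(v[g+1]-v[g]).round(1),"ax",r[:,1].min().round(1),r[:,1].max().round(1))
        e=S[(abs(S[...,0])<10)&(abs(S[...,1])<100)&(S[...,2]>143)&(S[...,2]<156)]
        if len(e): print("edge nh",np.percentile(e[:,0],[3,50,97]).round(1),"z",np.percentile(e[:,2],97).round(1),"ax",np.percentile(e[:,1],[1,99]).round(1))
        H=hsv(d); b=(abs(S[...,0])<14)&(S[...,2]>60)&(S[...,2]<156)&(abs(S[...,1])<70)&(H[...,0]>100)&(H[...,0]<130)&(H[...,1]>85)
        if b.sum()>10: print("blue ax",np.percentile(S[b][:,1],[2,50,98]).round(1))
E
python3 -c "
from m import *
go('a')
cv2.imwrite('pics/wa.png',cv2.resize(np.load('wrist_a.npz')['img'],(640,480))[:,:,::-1])"
```

```text
[499.5 -64.7 283.6] [-0.6482  0.7593 -0.0565  0.0142] 21.1 15.5
scene tcp(stand) [-45.8  -7.9 283.6] 326 zmin 201.7
below tcp 5 nh [-60.8 -52.  -44.  -38.1] gap 8.0 ax -18.9 4.3
below tcp 20 nh [-60.5 -52.9 -49.4 -38.9] gap 3.6 ax -17.8 5.8
below tcp 35 nh [-68.6 -43.1 -39.5 -33.8] gap 3.6 ax -18.4 5.4
below tcp 50 nh [-73.3 -62.1 -38.8 -28.1] gap 23.2 ax -16.8 6.1
below tcp 65 nh [-75.5 -60.4 -39.3 -22.6] gap 21.0 ax -17.6 6.4
below tcp 80 nh [-72.3 -64.9 -30.7 -26.1] gap 34.1 ax -16.1 -2.1
edge nh [-6.5 -2.9  1.8] z 151.3 ax [-77.7  80. ]
blue ax [-20.9  -0.2  21.9]
side tcp(stand) [-45.8  -7.9 283.6] 333 zmin 203.9
below tcp 5 nh [-57.7 -54.1 -42.8 -39.2] gap 11.3 ax -19.3 5.1
below tcp 20 nh [-58.4 -53.8 -50.9 -36.8] gap 2.9 ax -18.6 6.2
below tcp 35 nh [-66.6 -34.2 -31.4 -31.4] gap 2.8 ax -19.2 7.6
below tcp 50 nh [-70.5 -61.4 -33.7 -26.2] gap 27.7 ax -17.5 4.9
below tcp 65 nh [-73.3 -61.3 -35.3 -22.4] gap 26.0 ax -18.1 6.8
edge nh [-3.4 -1.8  1. ] z 152.1 ax [-79.9  39.7]
wrist tcp(stand) [-45.8  -7.9 283.6] 1435 zmin 204.8
edge nh [-3.  -1.4  1.7] z 151.0 ax [-78.   29.6]
blue ax [-23.1  -1.   24.4]
```

View pics/wa.png

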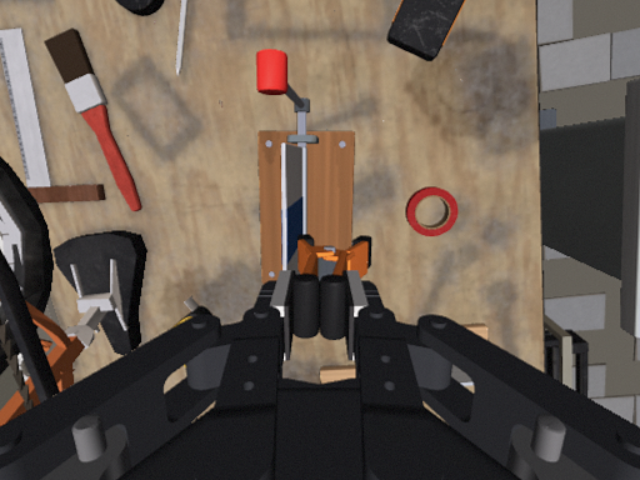

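The clip hangs upright now: the jaw mid-line is at stand x -48.5 from top to bottom, the tips are at z 202, and the clip is centred 6 mm off the stripe middle. The wrist view shows the panel edge at (292,190) and the clip at (335,255) beside it. Next I'll convert the remaining shift into tool axes.

```bash
python3 -c "
from h import *
T=np.load('wrist_a.npz')['T'][:3,:3]
nh=np.array([.9868,-.1625,0]);ax=np.array([.1625,.9868,0])
print((nh*47.5+ax*6)@T,(np.array([0,0,-1.])*70)@T)"
```

```text
[ -5.85136114 -47.29352967   4.6634057 ] [-3.617927   7.303072  69.5239221]
```

Emit:
jog_arm(plan=[[18,[-0.02,-0.16,0.016],[0,0,0]],[18,[-0.04,-0.32,0.031],[0,0,0]],[18,[-0.059,-0.473,0.047],[0,0,0]],[18,[-0.059,-0.473,0.047],[0,0,0]],[18,[-0.059,-0.473,0.047],[0,0,0]]])

```text
clock: 16.27
position: [547.1, -67.4, 283.1]
ee_rot: [-0.648, 0.76, -0.056, 0.014]
contact_force: [0.0, 0.1, -2.0]
gripper_width: 21.7
grasp_force: 59.0
```

```bash
python3 -c "
from m import *
go('b')"
```

```text
[547.1 -67.4 283.1] [-0.6477  0.7597 -0.0565  0.0136] 21.7 16.275
scene tcp(stand) [  1.6  -2.9 283.1] 314 zmin 200.2
below tcp 5 nh [-13.6  -6.    1.8   8.7] gap 7.8 ax -13.9 12.8
below tcp 20 nh [-15.6  -2.4   2.7   8.9] gap 5.1 ax -14.3 11.6
below tcp 35 nh [-21.2   5.1   8.1  13.8] gap 3.0 ax -13.2 12.2
below tcp 50 nh [-29.  -15.1  10.8  19.2] gap 25.9 ax -13.1 12.3
below tcp 65 nh [-28.7 -16.3   9.3  22.7] gap 25.7 ax -11.9 13.9
below tcp 80 nh [-25.6 -18.8  13.6  24. ] gap 32.4 ax -8.5 10.3
edge nh [-7.6 -3.2  1.2] z 151.0 ax [-80.3  77.3]
blue ax [-20.4   0.5  21.5]
side tcp(stand) [  1.6  -2.9 283.1] 343 zmin 203.7
below tcp 5 nh [-11.1  -5.6   4.4  10.4] gap 10.0 ax -13.9 8.5
below tcp 20 nh [-12.2  -7.   -5.3  10.5] gap 1.8 ax -14.9 11.1
below tcp 35 nh [-18.7  -2.8  -0.1  16.4] gap 2.7 ax -14.2 11.6
below tcp 50 nh [-23.8 -14.1  11.   19.7] gap 25.0 ax -14.2 11.3
below tcp 65 nh [-26.8 -13.2  11.8  23.8] gap 25.0 ax -12.8 9.4
edge nh [-3.8 -2.2  1.7] z 152.2 ax [-80.1  77.7]
wrist tcp(stand) [  1.6  -2.9 283.1] 1437 zmin 204.0
edge nh [-2.5 -0.4  1.9] z 150.6 ax [-78.2  13.1]
blue ax [-23.1  -6.9  23.6]
```

Within each camera, the jaw mid-line and panel edge agree to about 1 mm (scene -3.0 against -3.2, side -1.5 against -1.5). The clip is centred on the blue stripe. I'm lowering it 70 mm slowly.

Emit:
jog_arm(plan=[[18,[-0.005,0.01,0.1],[0,0,0]],[18,[-0.01,0.021,0.2],[0,0,0]],[18,[-0.016,0.031,0.3],[0,0,0]],[18,[-0.021,0.042,0.4],[0,0,0]],[18,[-0.026,0.053,0.5],[0,0,0]],[18,[-0.031,0.063,0.6],[0,0,0]],[18,[-0.036,0.073,0.695],[0,0,0]],[18,[-0.036,0.073,0.695],[0,0,0]],[18,[-0.036,0.073,0.695],[0,0,0]]])

```text
clock: 17.55
position: [547.6, -67.3, 213.8]
ee_rot: [-0.648, 0.76, -0.057, 0.014]
contact_force: [-0.0, -0.4, -0.9]
gripper_width: 21.8
grasp_force: 59.0
```

```bash
python3 - <<'E'
from m import *
import bench
s=read_state(); print(s["position"].round(1),s["contact_force"].round(1),s["gripper_width"],s["clock"])
p=s["position"];nh=np.array([.9868,-.1625,0]);ax=np.array([.1625,.9868,0])
ims=[]
for n in("scene","side"):
    d=get_image(n);W=cloud(d);H=hsv(d);S=np.stack([(W-np.array([546,-64.3,0]))@v for v in(nh,ax,[0,0,1])],-1)
    near=(abs(S[...,1]-1)<17)&(abs(S[...,0])<40)
    org=near&(S[...,2]>110)&(S[...,2]<215)
    for z in range(120,215,12):
        q=S[org&(S[...,2]>=z)&(S[...,2]<z+12)]
        if len(q): print(n,z,"nh",np.sort(q[:,0])[::max(1,len(q)//12)].round(),"ax",q[:,1].min().round(),q[:,1].max().round())
    P=S[(abs(S[...,0])<12)&(S[...,2]>70)&(S[...,2]<148)&(abs(S[...,1])>25)&(abs(S[...,1])<75)]
    c=P.mean(0); v=np.linalg.svd(P-c)[2][2]; v*=np.sign(v[0]); print("panel",c.round(1),"tilt",-v[2].round(4))
    y,x=(130,215) if n=="scene" else (110,190)
    ims.append(cv2.resize(d["img"][y:y+140,x:x+120],(400,467),interpolation=2))
cv2.imwrite("pics/fin.png",np.hstack(ims)[:,:,::-1])
E
```

```text
[547.6 -67.3 213.8] [-0.  -0.4 -0.9] 21.78434794934789 17.55
scene 120 nh [-22. -20.  -5.  -4.  -4.  -4.  -4.  -3.  -3.  -3.  -3.  -2.   2.] ax -14.0 12.0
scene 132 nh [-29. -27. -25. -24. -21. -21. -16.  -6.  -3.  -2.   9.  17.  20.] ax -16.0 10.0
scene 144 nh [-27. -25. -23. -22. -21. -20. -19.  -6.  -2.  10.  14.  15.  18.  21.] ax -15.0 11.0
scene 156 nh [-23. -21. -19. -19. -18. -18. -17. -16. -15. -14. -14.  11.  14.] ax -12.0 11.0
scene 168 nh [-17. -15. -13. -13. -12. -10. -10.  -9.  -8.  -6.  -0.   6.   8.] ax -14.0 13.0
scene 180 nh [-14. -11. -11. -11. -10.  -9.  -9.  -9.  -8.  -7.  -7.  -5.  -3.   3.
   7.   7.   7.] ax -11.0 10.0
scene 192 nh [-14. -12. -11. -10.  -9.  -9.  -8.  -8.  -6.   4.   5.   8.   9.] ax -12.0 11.0
scene 204 nh [-19. -12. -12. -11.  -9.  -8.  -8.   5.   5.   7.   7.   8.  18.] ax -12.0 9.0
panel [ -2.3  -2.9 109.6] tilt -0.0094
side 120 nh [-4. -3. -3. -3. -3. -3. -3. -3. -3. -2. -2. -2. -2. -2. -2. 18. 21.] ax -16.0 14.0
side 132 nh [-26. -25. -24. -23. -22. -21. -19.  -4.  -4.  -3.  -3.  15.  18.  22.] ax -15.0 12.0
side 144 nh [-23. -22. -21. -20. -15.  -3.  -2.  -1.   2.  15.  16.  17.] ax -15.0 9.0
side 156 nh [-21. -20. -19. -19. -18. -18. -17. -17. -16. -16. -15.  12.  16.  19.] ax -13.0 11.0
side 168 nh [-15. -14. -13. -13. -13. -11. -11.  -9.  -5.  -2.   0.   6.   9.  13.] ax -13.0 10.0
side 180 nh [-11. -10.  -9.  -9.  -8.  -6.  -0.   2.   3.   5.   6.   7.   7.   8.] ax -14.0 11.0
side 192 nh [-9. -9. -9. -9. -8. -7.  5.  6.  6.  7.  7.  9. 10.] ax -14.0 9.0
side 204 nh [-9. -8. -7. -7. -6.  5.  5.  6.  6.  6.  7.  8.  9.] ax -14.0 5.0
panel [ -2.2 -19.8 111.2] tilt -0.0104
```

View pics/fin.png

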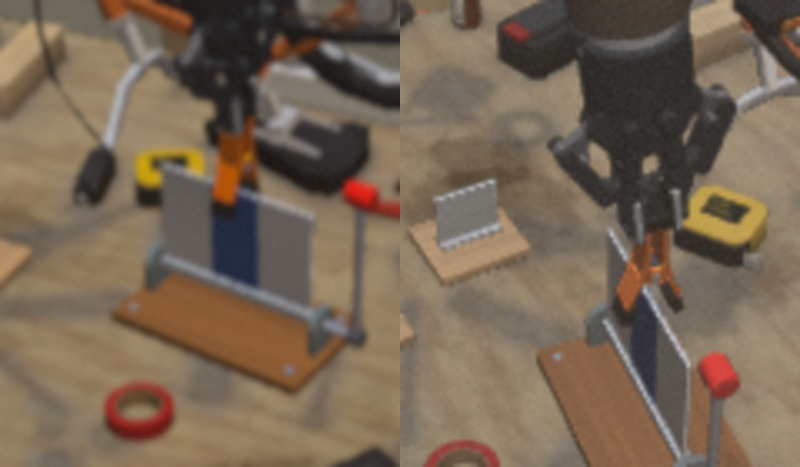

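The final views show the clip straddling the panel's top edge at the blue stripe. In the side crop the jaws sit on either side of the panel near (645,290). The tips are at z ≈ 132 with the edge at 151, so about 18 mm inside. Inner clearance is at least 8 mm on each side, the contact force is near zero, and the panel is still upright. Handing in.

```bash
python3 -c "
from bench import *
print(job_done())"
```

```text
the job is handed in; nothing more can be done
None
```

The job is handed in: the panel stands upright to within about 0.01 rad, and the clip is held squeezed open over its top edge at the blue stripe, with the edge about 18 mm inside the jaws and the wrist force near zero at hand-in.

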